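# Shut the red gas valve in the bench valve box

### The arm

A 6-joint arm with a two-finger parallel gripper is mounted at the origin on a cart in front of the work surface, level with it; the furniture and walls round the work are solid. World frame = base frame: x ahead of the robot, y to its left, z up, the work surface at z = 0. Lengths are in m, angles in rad, forces in N, time in s.
With the tool pointing down it reaches from about 0.375 to 0.9 m from the base axis. Payload 3.1 kg.
Tool frame: the origin (TCP) lies at the very end of the fingers, on their centre line; the grasp point (between the pads) lies 19 mm behind it; z points along the fingers, y is the direction in which the jaws open and shut (so a half turn about z gives the same grasp; the last joint's range is limited). The gripper opens to 87 mm and grips with 3 to 60 N. Pads are 19 mm wide; open, the fingers measure 117 mm over their backs; the gripper's body (75 mm by 190 mm) begins 51 mm behind the grasp point.
Start: joints at [0.952, 0.527, 1.433, -0, 1.181, -0.178], TCP at [0.267, 0.565, 0.183] pointing down, gripper open.
Joint ranges: [-3.08, 3.08], [-0.75, 2.2], [0.22, 2.44], [-1.43, 4.57], [0, 2.65], [-2.85, 2.85]. Speed limits (rad/s): [2.79, 2.79, 3.14, 3.14, 3.14, 3.14].

### API

Orientations are given as a unit quaternion [x, y, z, w].
In Python, from rig import robot gives the robot as it stands. The module is installed in compiled form; this text tells all that it offers.
- The arm moves only by the tool send_rows, never from a script. Its argument "deltas" is a list of rows, each an object of numbers: "tx", "ty", "tz": the shift along the tool's x, y, z in cm; "rx", "ry", "rz": the turn, a rotation vector about the tool's x, y, z in rad. A call has 1 to 5 rows; each row is the pose to reach, as a shift and turn from the pose commanded when the call began, along the tool's axes at that moment; what a row does not reach only later rows make up. A row lasts 1/12 s, in which the tool goes at most 41.7 mm and 7.16 degrees, less where a joint would pass 70% of its speed; a pose out of reach is approached as far as the arm can. A call with a gripper value outside its range is refused whole. "claw" is the finger opening in cm, from 0 to 8.7, set as the call begins (left out, the last holds). The fingers move at their own pace and stop on an object; "squeeze" is the grip in N (left out, the last holds). Time passes only in rows, so rows that repeat a pose let the fingers close. It gives the time, the measured TCP pose, the force and the opening at its end, in the units of the state.
- robot.get_obs(): the state, without advancing time (a new reading comes with each control period).
- robot.camera(name): name is "side" or "top" or "wrist"; returns a dict with "color" (384x512x3 uint8, red, green, blue), "z_map" (384x512 float32, m along the optical axis (not along the pixel's ray), 0 where there is no reading), "intrinsics" (3x3 intrinsics, pixels), "distortion" ([k1, k2, p1, p2, k3] as OpenCV has them; the pictures are not rectified), "R" (3x3) and "t" (3): a world point X has camera coordinates R X + t; the wrist camera has in their place "tool_from_camera" (4x4, takes a point from camera to tool coordinates, whose origin is the TCP and whose axes are the flange's). Camera axes: x right, y down, z forward; pixel columns grow to the right and rows downward; lengths in m; the calibration is good to about 2 mm. A picture is of the moment at which its call begins: read the wrist's pose just before it.
- robot.hand_in(): hands the job in, once; it reports no verdict.
Trained networks look in the newest picture that a camera, given by its name, has taken for a name from the list of things; names that differ only in an ending like _2 or _b are one class to them, and where a whole thing is asked for, a point or a joint stands for the part that bears it (a point fixed in the world has none). Each returns a list of dicts, best first, with "p" (0 to 1); they miss things now and then, are a little off and sometimes report something else, mostly with a low value. They report only what shows in the picture. A call takes as long as a camera call.
- robot.outline_of(label, camera): "pixels" (384x512 bool, what is visible of it) and "xy" ([column, row] in pixels, amid what is visible of it).
- robot.tip_of(label, camera): "xy" ([column, row] in pixels: a listed point, or the origin of a listed thing).
The state is a dict: "time": time; "q": joint angles; "joint_velocities": joint speeds; "joint_torque": joint torques, N m; "position": TCP position; "tool_rot": TCP orientation; "ft_force": force on the tool from outside, world axes, zero at the start; "moment": the same for the moment, N m; "grip_width": finger opening in m.
Only numpy, scipy, OpenCV 4.12 (cv2) and the standard library are available. Lean on these libraries where they do the work, as an engineer would, in place of code of your own. Each camera call takes 0.05 s, during which the arm holds its last target.

### The job

Push the green cover of the valve box fully aside to the left along its track, without lifting it, so that the valves beneath are uncovered. Then push the red handle clockwise until it is fully shut, square across its pipe, and leave the cover open and the blue handle as it is. Leave the things standing round the box where they are.

Things in the scene. Friction and masses are not known exactly. Their poses are not given: they have to be found in the camera images.
- valve_box: grey valve box fixed to the worktop, 225 (x) x 240 (y) x 60 mm high; two aluminium rails along its front and back top edges reach 69 mm. Origin: centre of its underside; x from front to back, y to its left. Right part (y -110 to -5, x -102 to 102 mm): open well, floor at 8 mm, with two valves; left part: closed flat white deck. Turned up to 0.2 rad either way
- cover_slide (a joint): travel of the green cover along the box's +y (left, onto the deck), m: 0 = well fully covered, 0.118 = stop, fully open; starts at 0 to 0.012; friction about 2 N, stays where it is left
- cover_lift (a joint): how far the green cover has been lifted out of its track, m; 0 = lying in the track. It lies loosely (0.4 kg) and could be lifted, but must not be
- cover_rib (a point): middle of the top of the black push rib on the green cover, 89 mm above the worktop. Rib: 110 mm along the box's x, 14 mm thick along y, standing 21 mm above the cover's upper face (68 mm above the worktop). The cover, 203 (x) x 118 (y) x 6 mm, reaches 39 mm to the right (-y) of the rib's middle and 79 mm to its left
- red_handle (a joint): turn of the red handle: 0 = open, in line with the brass pipe, pointing along the box's +y; grows clockwise seen from above to 1.571 at its stop = shut, pointing along the box's +x; starts at 0 to 0.2; friction about 0.06 N m (about 2 N at 33 mm from the pivot), stays where it is left
- red_pivot (a point): point on the red handle's upright turning axis, at the height of the handle's top (54 mm above the worktop). It lies in the well at box y = -85 mm and box x = -52 or +32 mm (the red and blue valves change places)
- red_tip (a point): free end of the red handle at its top, 45 mm from the pivot. The handle is a red bar 12 mm wide (14 mm at the round end), 18 mm tall, from 36 to 54 mm above the worktop
- blue_handle (a joint): turn of the blue handle: 0 = open, in line with the brass pipe, pointing along the box's +y; grows clockwise seen from above to 1.571 at its stop = shut, pointing along the box's +x; starts at 0 to 0.2; friction about 0.06 N m (about 2 N at 33 mm from the pivot), stays where it is left
- blue_pivot (a point): same as red_pivot, for the blue handle; the two pivots are 84 mm apart along the box's x
- blue_tip (a point): free end of the blue handle at its top, 45 mm from its pivot; same shape as the red handle
- vial_0: loose small white-bodied vial with blue cap, 21 mm across, 48 mm high, standing right of the box; origin centre of its underside
- vial_2: loose small white-bodied vial with green cap, 21 mm across, 48 mm high, standing right of the box; origin centre of its underside
- tape_roll: loose yellow roll of tape lying flat left of the box, 64 mm across, 19 mm high; origin centre of its underside
- petri_dish: loose petri dish with pink contents, 60 mm across, 17 mm high; origin centre of its underside
- cup_orange: loose sample cup with orange lid, 62 mm across, 79 mm high; origin centre of its underside
- timer: loose white bench timer, 62x66x19 mm; origin centre of its underside
- beaker: loose small clear beaker, 54 mm across, 68 mm high; origin centre of its underside

How it is judged:
On the way, in this order (a step that is already met when the one before it is completed fails the run):
1. the cover is pushed aside (value of joint cover_slide above 0.1 m), for 0.2 s.
2. the red handle is pushed shut (value of joint red_handle above 1.4 rad), for 0.2 s.
At the end, for the whole second after the job is handed in: The cover lies in its track, open by more than 100 of 118 mm; the red handle stands at more than 1.40 of 1.571 rad (within 10 degrees of shut); the blue handle's tip is within 12 mm of where it was; all at rest (value of joint cover_slide above 0.1 m and value of joint cover_lift below 0.004 m and value of joint red_handle above 1.4 rad and distance of blue_tip from where it was at the start of the episode below 0.012 m and velocity of joint red_handle below 0.05 rad/s and velocity of joint cover_slide below 0.01 m/s); the robot touches nothing.
It fails at once if the cover is lifted more than 10 mm out of its track (value of joint cover_lift above 0.01 m).
It fails at once if the blue handle is turned (tip moved more than 12 mm) (distance of blue_tip from where it was at the start of the episode above 0.012 m).
It fails at once if a thing standing round the box is moved more than 25 mm (distance of any of vial_0, vial_2, tape_roll, petri_dish, cup_orange, timer, beaker from where it was at the start of the episode above 0.025 m).
It also fails if it takes over 45 s, if anything falls off the work surface, if the arm or the gripper's body presses on something with over 40 N, if the wrist force passes 120 N, or if a joint passes its speed limit or range.

## Working session

There is one attempt and no reset: what is moved stays moved. The work goes in short steps, Python scripts to look and compute and a tool call to move; the robot and the scene stay as the last step left them, time stands still between calls to the robot, and variables do not carry over. Pictures are saved under pics/ and viewed, and the job is handed in when it is done.

Besides the shell and the picture viewer there is one more tool, called after "Call:" as name([rows], argument=value, ...), one row to a line, values as JSON. send_rows: Moves the arm, as the interface text tells. Its arguments: {"type":"object","properties":{"deltas":{"type":"array","items":{"type":"object","properties":{"tx":{"type":"number"},"ty":{"type":"number"},"tz":{"type":"number"},"rx":{"type":"number"},"ry":{"type":"number"},"rz":{"type":"number"}}}},"claw":{"type":"number"},"squeeze":{"type":"number"}},"required":["deltas"]}

```bash
mkdir -p pics; cat > h.py <<'E'
import numpy as np, cv2
from rig import robot
def px2w(c,uv,z=None,depth=None):
    p=cv2.undistortPoints(np.array([[uv]],float),c["intrinsics"],np.array(c["distortion"]))[0,0]
    d=np.array([p[0],p[1],1.0]); R=np.array(c["R"]);t=np.array(c["t"])
    o=-R.T@t; dw=R.T@d
    s=(z-o[2])/dw[2] if z is not None else depth
    return o+s*dw
def save(c,n): cv2.imwrite("pics/"+n,cv2.cvtColor(c["color"],cv2.COLOR_RGB2BGR))
E
python3 - <<'E'
from h import *
o=robot.get_obs();print(o)
for n in("top","side"):
    c=robot.camera(n);save(c,n+"0.png")
    for l in["valve_box","cover_rib","vial_0","vial_2","tape_roll","petri_dish","cup_orange","timer","beaker"]:
        for r in robot.tip_of(l,n)[:2]:
            z=0.089 if l=="cover_rib" else 0
            print(n,l,round(r["p"],2),np.round(r["xy"],1),px2w(c,r["xy"],z=z).round(4))
E
```

```text
{'time': 0.0, 'q': array([ 9.51506122e-01,  5.28458553e-01,  1.43388016e+00,  5.96326768e-06,
        1.18134239e+00, -1.78501889e-01]), 'joint_velocities': array([-0.00134502, -0.00150322,  0.00052926,  0.00028476,  0.00046501,
       -0.00218276]), 'joint_torque': array([ 5.38171607e-04, -4.40034628e+01, -1.76594728e+01,  6.32765167e-02,
        5.83184778e-02, -1.65400597e-04]), 'position': array([0.26616736, 0.5646229 , 0.1823834 ]), 'tool_rot': array([ 2.18615252e-01,  9.75810576e-01, -9.61173563e-04, -4.08119565e-04]), 'ft_force': array([ 0.25858217,  0.12241012, -0.44437389]), 'moment': array([-0.01626782,  0.05927918, -0.01821481]), 'grip_width': 0.08715417501765217}
top valve_box 0.64 [289.7 181. ] [ 0.5157 -0.0288  0.    ]
top cover_rib 0.64 [311.1 176.2] [ 0.5227 -0.0963  0.089 ]
top cover_rib 0.3 [168.5 210.4] [0.4051 0.3935 0.089 ]
top vial_0 0.61 [339.4 194.9] [ 0.4647 -0.2091  0.    ]
top vial_0 0.41 [334.9 166.8] [ 0.5678 -0.1946  0.    ]
top vial_2 0.61 [339.4 194.9] [ 0.4647 -0.2091  0.    ]
top vial_2 0.41 [334.9 166.8] [ 0.5678 -0.1946  0.    ]
top tape_roll 0.48 
[... 365 characters left out ...]
   ]
side valve_box 0.15 [259.6 224. ] [0.5113 0.0686 0.    ]
side cover_rib 0.68 [260.1 226.1] [ 0.5161 -0.1059  0.089 ]
side vial_0 0.57 [230.3 287.1] [ 0.4604 -0.2057  0.    ]
side vial_0 0.53 [284.7 282.8] [ 0.5716 -0.1847  0.    ]
side vial_2 0.57 [230.3 287.1] [ 0.4604 -0.2057  0.    ]
side vial_2 0.53 [284.7 282.8] [ 0.5716 -0.1847  0.    ]
side petri_dish 0.72 [220.7 188.1] [ 0.3741  0.3096 -0.    ]
side petri_dish 0.46 [230.3 287.1] [ 0.4604 -0.2057  0.    ]
side cup_orange 0.85 [275.3 195.9] [ 0.5552  0.2598 -0.    ]
side cup_orange 0.29 [245.5 189.1] [ 0.4569  0.3077 -0.    ]
side timer 0.67 [245.1 189.7] [0.4559 0.3025 0.    ]
side beaker 0.63 [233.9 174.3] [0.4052 0.4429 0.    ]
```

```bash
cd pics; python3 -c "
import cv2
a=cv2.imread('top0.png')[110:260,120:400];cv2.imwrite('top0c.png',cv2.resize(a,None,fx=2.8,fy=2.8,interpolation=2))
a=cv2.imread('side0.png')[140:320,150:370];cv2.imwrite('side0c.png',cv2.resize(a,None,fx=3.2,fy=3.2,interpolation=2))"
```

```text
(no output)
```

View pics/top0c.png

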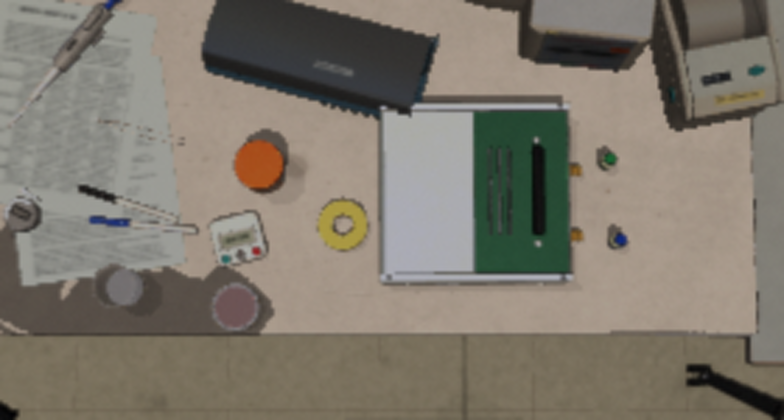

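View pics/side0c.png

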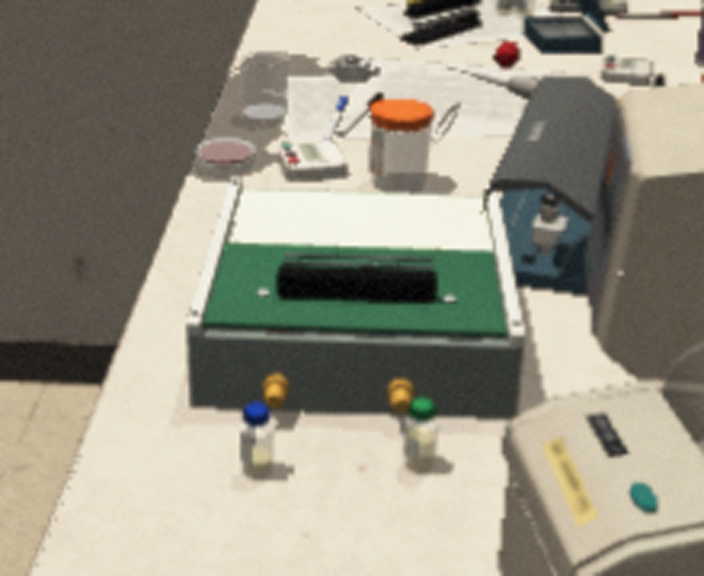

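```bash
python3 - <<'E'
from h import *
for n in("top","side"):
    c=robot.camera(n);im=c["color"].astype(int)
    g=((im[...,1]>im[...,0]+25)&(im[...,1]>im[...,2]+10)).astype(np.uint8)
    g=cv2.morphologyEx(g,cv2.MORPH_CLOSE,np.ones((15,15)))
    k,l,s,ce=cv2.connectedComponentsWithStats(g);i=1+s[1:,4].argmax()
    ct=max(cv2.findContours((l==i).astype(np.uint8),0,1)[0],key=cv2.contourArea)[:,0].astype(float)
    w=np.array([px2w(c,p,z=0.068)[:2] for p in ct])
    r=cv2.minAreaRect((w*1000).astype(np.float32));print(n,"cover",r, cv2.boxPoints(r))
    b=(im.max(2)<40).astype(np.uint8)
    # rib
    r0=robot.tip_of("cover_rib",n)[0]["xy"]
    k,l,s,ce=cv2.connectedComponentsWithStats(b);li=l[int(r0[1]),int(r0[0])]
    if li:
        ct=np.argwhere(l==li)[:,::-1].astype(float)
        w=np.array([px2w(c,p,z=0.089)[:2] for p in ct]);r=cv2.minAreaRect((w*1000).astype(np.float32));print("rib",r,s[li])
    m=robot.outline_of("valve_box",n)
    # depth profile of heights: points near box
    K=c["intrinsics"];ys,xs=np.mgrid[0:384,0:512]
    p=cv2.undistortPoints(np.stack([xs,ys],-1).reshape(-1,1,2).astype(float),K,np.array(c["distortion"])).reshape(-1,2)
    Z=c["z_map"].reshape(-1,1);P=(np.c_[p,np.ones(len(p))]*Z-c["t"])@np.array(c["R"])
    np.save(n+"P.npy",P.reshape(384,512,3))
    q=P[Z[:,0]>0]
    sel=(q[:,2]>0.1)&(abs(q[:,1])<0.4)&(q[:,0]>0.4)&(q[:,0]<0.9)
    print("tall",sel.sum())
    H,_,_=np.histogram2d(q[:,0],q[:,1],bins=[np.arange(.3,.95,.04),np.arange(-.4,.45,.05)])
    M=np.zeros((len(np.arange(.3,.95,.04)),len(np.arange(-.4,.45,.05))))
    for a in q:
        i=int((a[0]-.3)//.04);j=int((a[1]+.4)//.05)
        if 0<=i<M.shape[0] and 0<=j<M.shape[1]: M[i,j]=max(M[i,j],a[2])
    print((M*1000).astype(int))
E
```

```text
top cover ((519.5189208984375, -109.47149658203125), (174.9013671875, 197.03387451171875), 89.98186492919922) [[ 420.9743   -196.89099 ]
 [ 618.0081   -196.95335 ]
 [ 618.06354   -22.052002]
 [ 421.02972   -21.98964 ]]
rib ((518.3787841796875, -99.36354064941406), (13.807764053344727, 107.5946044921875), 89.30940246582031) [310 162   5  32 155]
tall 7761
[[  0   0   0   0   0   0   0   0   0   0   0   0   0   0   0   0   0]
 [  9   8   7   8   8  10   7  10  10   8  10   9   7  26  18   8  74]
 [  8   9  11   7   9  76  75  75  76  77  10   9   8  26  28  71  69]
 [ 11   8   9  52  46  78  76  77  67  67  25  28  22  24  21   9  70]
 [  7   8  10  49  32  94  96  75  68  68  26  25  21  28  22  17  17]
 [  8  10   9   8   8  93  93  74  66  68  24  21  85  87   8  12  14]
 [  8  11  10  49  55  91  94  77  67  69  10   7  87  87   8   9   6]
 [ 99 112 111  10   8  79  76  78  69  81  10   8  84  82   8   9  16]
 [122 121 120   8   9  77  75  76  96 102 100  94  95  10   9  10   9]
 [123 141 145 224 228 225 223  10  96 105 104 104 102 101  96   8  10]
 [153 156 157 236 236 233 233   9
[... 1338 characters left out ...]
108   3   3  71  70  70  62  82   0   0  78  78   3   8  11]
 [117 117 117   0   2  71  70  70  97  98  96  94  88   3   3   3   3]
 [119 143 144 222 223 222 221   3  97  98  99  99  98  95  93   2   3]
 [152 152 153 233 232 230 229   1  77  85  93  98  98  99  98   0   0]
 [153 152 152 240 243 245 248 243   0   0   0  77  88  94  95   0   0]
 [144 145 138 246 269 269 269 267 267   0   0   0   0   0  98   0   0]
 [  3   4 206 269 269   0   0 267 268   0   0   0   0   0   0   0   0]
 [  3   4 238 269   0   0   0   0 268 268   0   0   0   0   0  82   0]
 [  3   3 242 267   0   0   0   0   0 268   0   0   0   0   0   0   0]
 [  3   7 190 267   0   0   0   0   0 269   0   0   0   0   0   0   0]]
```

Call:
send_rows([
  {"tx": -2.8, "ty": -2.8, "rz": -0.09},
  {"tx": -5.6, "ty": -5.6, "rz": -0.18},
  {"tx": -8.4, "ty": -8.4, "rz": -0.27},
  {"tx": -11.2, "ty": -11.2, "rz": -0.36},
  {"tx": -14, "ty": -14, "rz": -0.442},
], claw=0, squeeze=20)

```text
schema error: expected keys tx, ty, tz, rx, ry, rz
```

Call:
send_rows([
  {"tx": -2.8, "ty": -2.8, "tz": 0, "rx": 0, "ry": 0, "rz": -0.09},
  {"tx": -5.6, "ty": -5.6, "tz": 0, "rx": 0, "ry": 0, "rz": -0.18},
  {"tx": -8.4, "ty": -8.4, "tz": 0, "rx": 0, "ry": 0, "rz": -0.27},
  {"tx": -11.2, "ty": -11.2, "tz": 0, "rx": 0, "ry": 0, "rz": -0.36},
  {"tx": -14, "ty": -14, "tz": 0, "rx": 0, "ry": 0, "rz": -0.442},
], claw=0, squeeze=20)

```text
time: 1.72
position: [0.3337, 0.3774, 0.1835]
tool_rot: [-0.003, 1.0, 0.0, 0.0]
ft_force: [1.4, -1.2, 0.1]
grip_width: 0.0614
```

Call:
send_rows([
  {"tx": -1.3, "ty": -3.7, "tz": 0, "rx": 0, "ry": 0, "rz": 0},
  {"tx": -2.6, "ty": -7.4, "tz": 0, "rx": 0, "ry": 0, "rz": 0},
  {"tx": -3.9, "ty": -11.1, "tz": 0, "rx": 0, "ry": 0, "rz": 0},
  {"tx": -5.2, "ty": -14.8, "tz": 0, "rx": 0, "ry": 0, "rz": 0},
  {"tx": -6.5, "ty": -18.5, "tz": 0, "rx": 0, "ry": 0, "rz": 0},
])

```text
time: 2.13
position: [0.3992, 0.1923, 0.1837]
tool_rot: [-0.001, 1.0, 0.0, 0.0]
ft_force: [1.1, 0.4, -0.4]
grip_width: 0.028
```

Call:
send_rows([
  {"tx": -1.3, "ty": -3.7, "tz": 0, "rx": 0, "ry": 0, "rz": 0},
  {"tx": -2.6, "ty": -7.4, "tz": 0, "rx": 0, "ry": 0, "rz": 0},
  {"tx": -3.9, "ty": -11.1, "tz": 0, "rx": 0, "ry": 0, "rz": 0},
  {"tx": -5.2, "ty": -14.8, "tz": 0, "rx": 0, "ry": 0, "rz": 0},
  {"tx": -6.5, "ty": -18.5, "tz": 0, "rx": 0, "ry": 0, "rz": 0},
])

```text
time: 2.55
position: [0.4644, 0.0071, 0.1837]
tool_rot: [-0.0, 1.0, 0.0, 0.0]
ft_force: [0.9, -0.4, 0.3]
grip_width: 0.0016
```

Call:
send_rows([
  {"tx": -1.3, "ty": -3.7, "tz": 0, "rx": 0, "ry": 0, "rz": 0},
  {"tx": -2.6, "ty": -7.4, "tz": 0, "rx": 0, "ry": 0, "rz": 0},
  {"tx": -3.9, "ty": -11.1, "tz": 0, "rx": 0, "ry": 0, "rz": 0},
  {"tx": -5, "ty": -14.4, "tz": 0, "rx": 0, "ry": 0, "rz": 0},
  {"tx": -5, "ty": -14.4, "tz": 0, "rx": 0, "ry": 0, "rz": 0},
])

```text
time: 2.97
position: [0.518, -0.1422, 0.1839]
tool_rot: [0.002, 1.0, -0.003, 0.003]
ft_force: [0.7, -0.7, 0.5]
grip_width: 0.0005
```

Call:
send_rows([
  {"tx": 0, "ty": 0, "tz": 3, "rx": 0, "ry": 0, "rz": 0},
  {"tx": 0, "ty": 0, "tz": 6, "rx": 0, "ry": 0, "rz": 0},
  {"tx": 0, "ty": 0, "tz": 9, "rx": 0, "ry": 0, "rz": 0},
  {"tx": 0, "ty": 0, "tz": 10.6, "rx": 0, "ry": 0, "rz": 0},
  {"tx": 0, "ty": 0, "tz": 10.6, "rx": 0, "ry": 0, "rz": 0},
])

```text
time: 3.38
position: [0.5111, -0.1332, 0.074]
tool_rot: [-0.001, 1.0, 0.002, -0.004]
ft_force: [-0.9, 0.7, -0.6]
grip_width: 0.0004
```

```bash
python3 - <<'E'
from h import *
print(robot.get_obs()["position"],robot.get_obs()["ft_force"])
c=robot.camera("side");save(c,"s1.png");d=robot.camera("top");save(d,"t1.png")
a=c["color"][140:320,150:370];b=d["color"][130:240,230:400]
a=cv2.resize(a,(400,327),interpolation=2);b=cv2.resize(b,(400,259),interpolation=2)
cv2.imwrite("pics/c1.png",np.vstack([a,b])[:,:,::-1])
E
```

```text
[ 0.51112325 -0.13320348  0.07401806] [-0.88709928  0.74549339 -0.6112728 ]
```

View pics/c1.png

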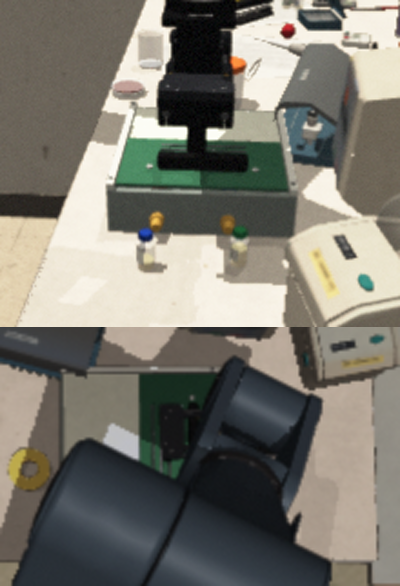

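```bash
python3 - <<'E'
from h import *
c=robot.camera("side")
o=robot.get_obs();print(o["position"],o["tool_rot"],o["q"])
x,y=[int(v) for v in robot.tip_of("cover_rib","side")[0]["xy"]];print(x,y)
K=c["intrinsics"];ys,xs=np.mgrid[0:384,0:512]
p=cv2.undistortPoints(np.stack([xs,ys],-1).reshape(-1,1,2).astype(float),K,np.array(c["distortion"])).reshape(-1,2)
P=((np.c_[p,np.ones(len(p))]*c["z_map"].reshape(-1,1)-c["t"])@np.array(c["R"])).reshape(384,512,3)
for r in range(205,240,2): print(r,[tuple((P[r,k]*1000).astype(int)) for k in (244,254,258,262,275)])
cv2.imwrite("pics/s2.png",cv2.resize(c["color"][190:260,210:310],None,fx=7,fy=7,interpolation=0)[:,:,::-1])
E
```

```text
[ 0.51488266 -0.13498875  0.07818318] [-7.51673799e-04  9.99999442e-01 -3.24751285e-04  6.67441715e-04] [-4.66494449e-01  5.57378689e-01  1.76281756e+00  2.92535453e-05
  8.19912052e-01 -2.03881407e+00]
262 227
205 [(np.int64(488), np.int64(-221), np.int64(193)), (np.int64(506), np.int64(-219), np.int64(193)), (np.int64(513), np.int64(-221), np.int64(194)), (np.int64(520), np.int64(-220), np.int64(194)), (np.int64(543), np.int64(-221), np.int64(195))]
207 [(np.int64(488), np.int64(-221), np.int64(189)), (np.int64(506), np.int64(-221), np.int64(190)), (np.int64(513), np.int64(-222), np.int64(191)), (np.int64(520), np.int64(-219), np.int64(189)), (np.int64(543), np.int64(-220), np.int64(191))]
209 [(np.int64(471), np.int64(33), np.int64(60)), (np.int64(503), np.int64(-144), np.int64(148)), (np.int64(511), np.int64(-144), np.int64(148)), (np.int64(519), np.int64(-144), np.int64(149)), (np.int64(550), np.int64(39), np.int64(60))]
211 [(np.int64(471), np.int64(24), np.int64(59)), (np.int64(503), np.int64(-142), np.int64(143)), (np.int64(511), np.int64(-146), np.int64(145)), (np.int64(519)
[... 2730 characters left out ...]
, np.int64(-110), np.int64(68)), (np.int64(503), np.int64(-109), np.int64(68)), (np.int64(512), np.int64(-108), np.int64(68)), (np.int64(520), np.int64(-110), np.int64(69)), (np.int64(549), np.int64(-107), np.int64(68))]
237 [(np.int64(482), np.int64(-119), np.int64(68)), (np.int64(503), np.int64(-118), np.int64(68)), (np.int64(512), np.int64(-118), np.int64(68)), (np.int64(521), np.int64(-116), np.int64(68)), (np.int64(549), np.int64(-117), np.int64(69))]
239 [(np.int64(482), np.int64(-126), np.int64(67)), (np.int64(504), np.int64(-127), np.int64(68)), (np.int64(512), np.int64(-128), np.int64(69)), (np.int64(521), np.int64(-126), np.int64(69)), (np.int64(549), np.int64(-125), np.int64(69))]
```

View pics/s2.png

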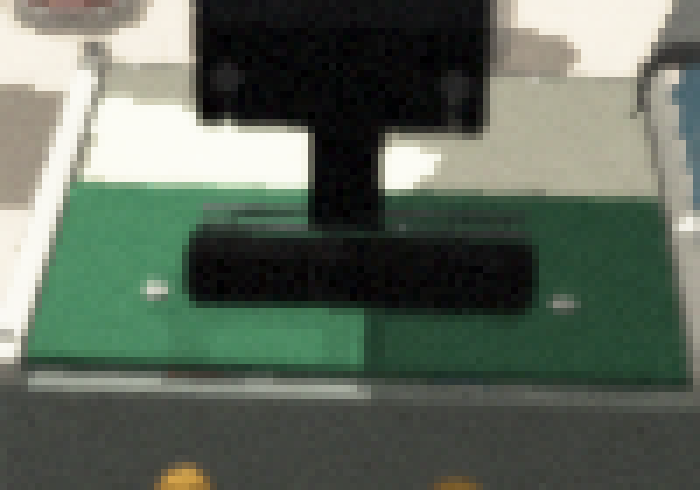

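```bash
python3 - <<'E'
from h import *
o=robot.get_obs();print(o["time"],o["position"],o["tool_rot"],o["q"])
c=robot.camera("side")
K=c["intrinsics"];ys,xs=np.mgrid[0:384,0:512]
p=cv2.undistortPoints(np.stack([xs,ys],-1).reshape(-1,1,2).astype(float),K,np.array(c["distortion"])).reshape(-1,2)
P=((np.c_[p,np.ones(len(p))]*c["z_map"].reshape(-1,1)-c["t"])@np.array(c["R"])).reshape(384,512,3)
for r in range(195,248,4): print(r,[(P[r,k]*1000).astype(int).tolist() for k in (244,258,275)])
w=robot.camera("wrist");print(w["tool_from_camera"])
cv2.imwrite("pics/w2.png",w["color"][:,:,::-1])
cv2.imwrite("pics/s3.png",cv2.resize(c["color"][190:260,210:310],None,fx=4,fy=4,interpolation=0)[:,:,::-1])
E
```

```text
3.5833 [ 0.51532475 -0.13521997  0.07869961] [-7.71408184e-04  9.99998677e-01 -6.35395793e-04  1.28352096e-03] [-4.66509463e-01  5.56553626e-01  1.76240517e+00  2.98120952e-05
  8.19769566e-01 -2.03886892e+00]
195 [[489, -226, 215], [513, -227, 216], [542, -225, 216]]
199 [[488, -220, 204], [513, -219, 205], [543, -220, 206]]
203 [[488, -221, 197], [513, -221, 198], [543, -221, 199]]
207 [[488, -220, 189], [513, -220, 190], [550, 52, 60]]
211 [[472, 22, 60], [511, -145, 144], [550, 27, 60]]
215 [[473, 0, 60], [511, -141, 133], [550, 2, 62]]
219 [[476, -39, 70], [512, -144, 126], [549, -31, 68]]
223 [[480, -96, 89], [510, -53, 68], [549, -52, 69]]
227 [[480, -105, 85], [511, -104, 86], [548, -104, 87]]
231 [[481, -107, 76], [511, -103, 75], [548, -105, 77]]
235 [[481, -111, 68], [512, -109, 68], [549, -106, 68]]
239 [[482, -129, 69], [512, -127, 69], [549, -126, 69]]
243 [[483, -138, 64], [513, -137, 65], [549, -136, 66]]
247 [[483, -139, 55], [513, -142, 58], [549, -139, 58]]
[[ 6.92086887e-06 -9.67939689e-01 -2.51182720e-01  6.83407549e-02]
 [ 9.99999970e-01  6.77014539e-05 -2.33336336e-04 -4.88312021e-04]
 [ 2.42860936e-04 -2.51182711e-01  9.67939661e-01 -2.00865355e-01]
 [ 0.00000000e+00  0.00000000e+00  0.00000000e+00  1.00000000e+00]]
```

View pics/s3.png

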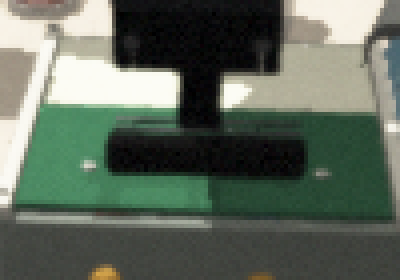

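View pics/w2.png

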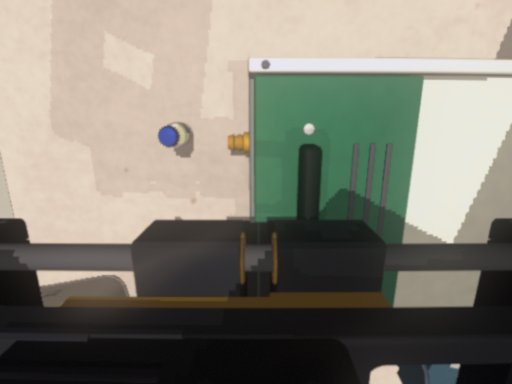

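```bash
python3 - <<'E'
from h import *
from scipy.spatial.transform import Rotation as Ro
o=robot.get_obs();print(o["time"],o["position"],o["ft_force"],o["grip_width"])
c=robot.camera("wrist")
K=c["intrinsics"];ys,xs=np.mgrid[0:384,0:512]
p=cv2.undistortPoints(np.stack([xs,ys],-1).reshape(-1,1,2).astype(float),K,np.array(c["distortion"])).reshape(-1,2)
C=np.c_[p,np.ones(len(p))]*c["z_map"].reshape(-1,1)
T=np.array(c["tool_from_camera"]);Q=C@T[:3,:3].T+T[:3,3]
P=(Ro.from_quat(o["tool_rot"]).apply(Q)+o["position"]).reshape(384,512,3);Q=Q.reshape(384,512,3)
for n,(u,v) in dict(green=(280,180),deck=(460,150),table=(60,100),bluecap=(168,136),ribend=(310,160),rail=(400,66),fing=(200,260),fingtop=(200,235),gap=(225,225),pad=(240,260)).items():
    print(n,c["z_map"][v,u],(P[v,u]*1000).astype(int).tolist(),"tool",(Q[v,u]*1000).astype(int).tolist())
E
```

```text
3.6833 [ 0.51539744 -0.13531792  0.07895965] [0.62113712 0.13364202 0.26090295] 0.00045541427390782097
green 0.21722455 [490, -119, 66] tool [24, 15, 12]
deck 0.21742642 [468, 16, 60] tool [46, 152, 18]
table 0.26785544 [428, -321, -1] tool [86, -185, 80]
bluecap 0.22752118 [459, -206, 47] tool [56, -71, 30]
ribend 0.19179931 [472, -101, 88] tool [42, 33, -9]
rail 0.19601099 [411, -39, 67] tool [104, 96, 10]
fing 0.07444602 [481, -150, 211] tool [33, -15, -132]
fingtop 0.079318725 [477, -151, 205] tool [37, -16, -126]
gap 0.08798039 [477, -145, 196] tool [37, -10, -117]
pad 0.07745476 [482, -140, 209] tool [32, -5, -130]
```

Call:
send_rows([
  {"tx": 0, "ty": 0.5, "tz": 0, "rx": 0, "ry": 0, "rz": 0},
  {"tx": 0, "ty": 1.0, "tz": 0, "rx": 0, "ry": 0, "rz": 0},
  {"tx": 0, "ty": 1.5, "tz": 0, "rx": 0, "ry": 0, "rz": 0},
  {"tx": 0, "ty": 2, "tz": 0, "rx": 0, "ry": 0, "rz": 0},
  {"tx": 0, "ty": 2.5, "tz": 0, "rx": 0, "ry": 0, "rz": 0},
])

```text
time: 4.15
position: [0.514, -0.1091, 0.0774]
tool_rot: [-0.001, 1.0, 0.0, -0.0]
ft_force: [-0.7, -0.3, 0.2]
grip_width: 0.0005
```

```bash
python3 - <<'E'
from h import *
o=robot.get_obs();print(o["time"],o["position"],o["ft_force"],o["grip_width"])
c=robot.camera("side")
cv2.imwrite("pics/s4.png",cv2.resize(c["color"][170:270,190:330],None,fx=5,fy=5,interpolation=0)[:,:,::-1])
E
```

```text
4.15 [ 0.51400017 -0.10911174  0.07740577] [-0.67407941 -0.299804    0.15130387] 0.0004962795422503195
```

View pics/s4.png

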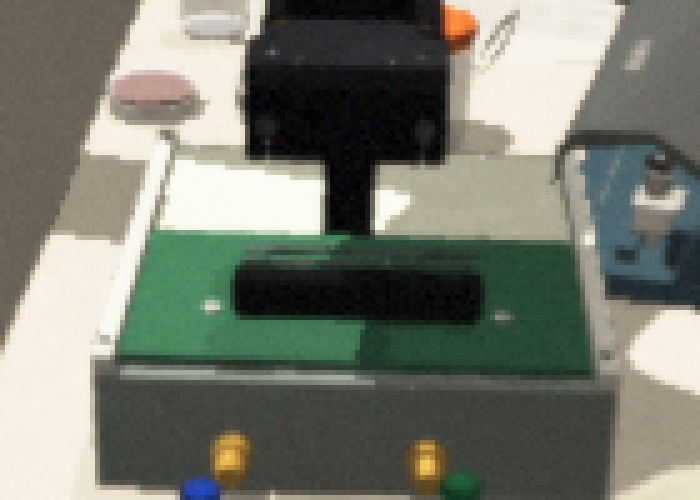

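```bash
cat >> h.py <<'E'
def cloud(c):
    K=c["intrinsics"];ys,xs=np.mgrid[0:384,0:512]
    p=cv2.undistortPoints(np.stack([xs,ys],-1).reshape(-1,1,2).astype(float),K,np.array(c["distortion"])).reshape(-1,2)
    C=np.c_[p,np.ones(len(p))]*c["z_map"].reshape(-1,1)
    return ((C-c["t"])@np.array(c["R"])).reshape(384,512,3)
E
python3 - <<'E'
from h import *
o=robot.get_obs();print(o["time"],o["position"],o["tool_rot"])
c=robot.camera("side");P=cloud(c)
for r in range(196,224): print(r,[(P[r,k]*1000).astype(int).tolist() for k in (250,253,256,260,264,266)])
E
```

```text
4.2 [ 0.51365732 -0.10815209  0.07730811] [-9.93072133e-04  9.99999345e-01  4.32744168e-04 -3.70267926e-04]
196 [[497, -192, 198], [503, -194, 199], [508, -193, 199], [516, -194, 200], [523, -195, 200], [527, -193, 199]]
197 [[497, -194, 197], [503, -193, 197], [509, -194, 197], [516, -194, 197], [523, -195, 198], [527, -195, 198]]
198 [[497, -194, 195], [503, -192, 194], [509, -194, 195], [516, -195, 196], [523, -194, 196], [527, -194, 196]]
199 [[498, -194, 193], [503, -194, 193], [509, -193, 193], [516, -194, 194], [523, -194, 194], [527, -194, 194]]
200 [[498, -194, 191], [503, -191, 190], [509, -193, 191], [516, -196, 192], [523, -193, 191], [527, -194, 192]]
201 [[498, -194, 189], [503, -195, 190], [509, -193, 189], [516, -192, 189], [523, -193, 189], [527, -193, 189]]
202 [[484, 77, 60], [492, 76, 61], [509, -192, 186], [516, -194, 187], [523, -193, 187], [527, -193, 187]]
203 [[484, 71, 60], [492, 69, 61], [506, -119, 150], [515, -120, 151], [523, -118, 150], [526, 70, 62]]
204 [[484, 65, 60], [492, 67, 59], [506, -118, 147], [515, -116, 147], [523, -117, 147], [526, 67, 61]]
[... 1250 characters left out ...]
489, -23, 67], [497, -28, 70], [504, -24, 68], [513, -22, 68], [523, -22, 68], [528, -24, 69]]
218 [[490, -29, 68], [497, -27, 67], [504, -29, 68], [513, -30, 69], [523, -28, 69], [528, -29, 69]]
219 [[490, -37, 69], [497, -36, 69], [504, -33, 68], [514, -31, 67], [523, -34, 69], [528, -33, 69]]
220 [[490, -41, 69], [497, -39, 68], [504, -43, 70], [514, -40, 69], [523, -41, 70], [528, -38, 69]]
221 [[491, -48, 70], [497, -44, 68], [505, -46, 69], [514, -45, 69], [523, -42, 68], [528, -42, 68]]
222 [[491, -54, 70], [498, -52, 70], [505, -54, 71], [514, -52, 70], [523, -51, 70], [528, -50, 70]]
223 [[491, -55, 68], [498, -54, 68], [505, -54, 68], [514, -51, 67], [524, -55, 69], [528, -52, 68]]
```

The fingertips sit 40 mm above the reported TCP. I measured this with the side camera's depth, and the push met no force. I'll correct for it in the moves that follow.

Call:
send_rows([
  {"tx": 0, "ty": -1.5, "tz": 0, "rx": 0, "ry": 0, "rz": 0},
  {"tx": 0, "ty": -3, "tz": 0, "rx": 0, "ry": 0, "rz": 0},
  {"tx": 0, "ty": -3, "tz": 1.5, "rx": 0, "ry": 0, "rz": 0},
  {"tx": 0, "ty": -3, "tz": 3, "rx": 0, "ry": 0, "rz": 0},
  {"tx": 0, "ty": -3, "tz": 3.9, "rx": 0, "ry": 0, "rz": 0},
])

```text
time: 4.67
position: [0.5137, -0.14, 0.0373]
tool_rot: [-0.0, 1.0, 0.0, -0.0]
ft_force: [-1.1, -0.5, -0.8]
grip_width: 0.0006
```

```bash
python3 - <<'E'
from h import *
o=robot.get_obs();print(o["time"],o["position"],o["ft_force"],o["tool_rot"])
c=robot.camera("side");P=cloud(c)
for r in range(214,246,2): print(r,[(P[r,k]*1000).astype(int).tolist() for k in (256,260)])
cv2.imwrite("pics/s5.png",cv2.resize(c["color"][170:270,190:330],None,fx=5,fy=5,interpolation=0)[:,:,::-1])
E
```

```text
4.6667 [ 0.51369747 -0.14002405  0.03729508] [-1.10285639 -0.48377978 -0.81188449] [-3.34693484e-04  9.99999799e-01  2.15770364e-04 -4.92969646e-04]
214 [[510, -232, 181], [517, -234, 183]]
216 [[510, -231, 177], [517, -233, 179]]
218 [[510, -232, 174], [518, -231, 173]]
220 [[510, -224, 165], [517, -226, 167]]
222 [[510, -225, 162], [518, -226, 163]]
224 [[510, -226, 158], [518, -225, 158]]
226 [[511, -226, 155], [518, -224, 153]]
228 [[511, -225, 150], [518, -227, 151]]
230 [[508, -149, 103], [516, -151, 104]]
232 [[508, -148, 98], [517, -149, 98]]
234 [[508, -148, 93], [517, -147, 93]]
236 [[508, -149, 89], [517, -147, 88]]
238 [[508, -145, 81], [517, -146, 83]]
240 [[509, -149, 79], [517, -147, 78]]
242 [[508, -136, 66], [517, -137, 68]]
244 [[508, -134, 60], [515, -52, 10]]
```

View pics/s5.png

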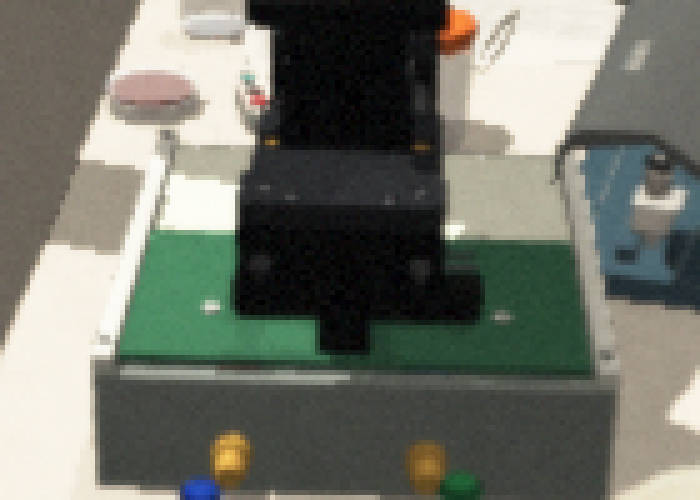

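Call:
send_rows([
  {"tx": -0.2, "ty": 1, "tz": 0, "rx": 0, "ry": 0, "rz": 0},
  {"tx": -0.4, "ty": 2, "tz": 0, "rx": 0, "ry": 0, "rz": 0},
  {"tx": -0.4, "ty": 2.8, "tz": 0, "rx": 0, "ry": 0, "rz": 0},
  {"tx": -0.4, "ty": 3.6, "tz": 0, "rx": 0, "ry": 0, "rz": 0},
  {"tx": -0.4, "ty": 4.4, "tz": 0, "rx": 0, "ry": 0, "rz": 0},
])

```text
time: 5.13
position: [0.519, -0.0953, 0.039]
tool_rot: [-0.001, 1.0, -0.001, 0.001]
ft_force: [0.6, -2.6, -1.2]
grip_width: 0.0001
```

Call:
send_rows([
  {"tx": 0, "ty": 0.8, "tz": 0, "rx": 0, "ry": 0, "rz": 0},
  {"tx": 0, "ty": 1.6, "tz": 0, "rx": 0, "ry": 0, "rz": 0},
  {"tx": 0, "ty": 2.4, "tz": 0, "rx": 0, "ry": 0, "rz": 0},
  {"tx": 0, "ty": 3.2, "tz": 0, "rx": 0, "ry": 0, "rz": 0},
  {"tx": 0, "ty": 4, "tz": 0, "rx": 0, "ry": 0, "rz": 0},
])

```text
time: 5.55
position: [0.5187, -0.0553, 0.0387]
tool_rot: [-0.001, 1.0, -0.0, 0.001]
ft_force: [2.7, -1.8, 0.4]
grip_width: 0.0004
```

Call:
send_rows([
  {"tx": 0, "ty": 0.8, "tz": 0, "rx": 0, "ry": 0, "rz": 0},
  {"tx": 0, "ty": 1.6, "tz": 0, "rx": 0, "ry": 0, "rz": 0},
  {"tx": 0, "ty": 2.4, "tz": 0, "rx": 0, "ry": 0, "rz": 0},
  {"tx": 0, "ty": 3.0, "tz": 0, "rx": 0, "ry": 0, "rz": 0},
  {"tx": 0, "ty": 3.6, "tz": 0, "rx": 0, "ry": 0, "rz": 0},
])

```text
time: 5.97
position: [0.5178, -0.0191, 0.0383]
tool_rot: [-0.001, 1.0, 0.0, -0.0]
ft_force: [1.1, -2.7, 1.5]
grip_width: 0.0003
```

```bash
python3 - <<'E'
from h import *
o=robot.get_obs();print(o["time"],o["position"],o["ft_force"],o["tool_rot"])
c=robot.camera("side")
print([ (r["p"],px2w(c,r["xy"],z=.089)) for r in robot.tip_of("cover_rib","side")])
cv2.imwrite("pics/s6.png",cv2.resize(c["color"][160:270,190:330],None,fx=5,fy=5,interpolation=0)[:,:,::-1])
E
```

```text
5.9667 [ 0.51783806 -0.019114    0.0383042 ] [ 1.11592129 -2.73809021  1.47957313] [-7.59537126e-04  9.99999700e-01  1.50472767e-05 -1.52086239e-04]
[(0.79, array([ 0.51752517, -0.00139896,  0.089     ]))]
```

View pics/s6.png

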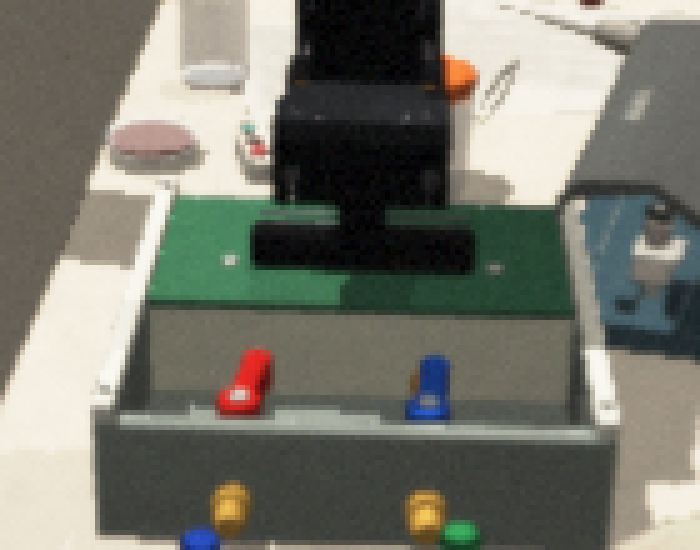

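Call:
send_rows([
  {"tx": 0, "ty": 0.5, "tz": 0, "rx": 0, "ry": 0, "rz": 0},
  {"tx": 0, "ty": 0.9, "tz": 0, "rx": 0, "ry": 0, "rz": 0},
  {"tx": 0, "ty": 1.2, "tz": 0, "rx": 0, "ry": 0, "rz": 0},
  {"tx": 0, "ty": 1.5, "tz": 0, "rx": 0, "ry": 0, "rz": 0},
  {"tx": 0, "ty": 1.5, "tz": 0, "rx": 0, "ry": 0, "rz": 0},
])

```text
time: 6.48
position: [0.5171, -0.0041, 0.0381]
tool_rot: [-0.001, 1.0, 0.0, -0.001]
ft_force: [-0.7, 0.2, -0.3]
grip_width: 0.0003
```

```bash
python3 - <<'E'
from h import *
o=robot.get_obs();print(o["time"],o["position"],o["ft_force"],o["tool_rot"])
c=robot.camera("side")
for l,z in(("cover_rib",.089),("red_pivot",.054),("red_tip",.054),("blue_pivot",.054),("blue_tip",.054),("valve_box",0)):
  print(l,[ (r["p"],px2w(c,r["xy"],z=z).round(4)) for r in robot.tip_of(l,"side")[:1]])
im=c["color"].astype(int)
for l in("red_handle","blue_handle"):
  r=robot.outline_of(l,"side")[0]; yx=np.argwhere(r["pixels"]);P=cloud(c)[r["pixels"]]
  P=P[(P[:,2]>.048)&(P[:,2]<.060)];print(l,r["p"],len(P),P.min(0),P.max(0),P.mean(0)); d=P[:,:2]-P[:,:2].mean(0);v=np.linalg.svd(d)[2][0];print("dir",v)
cv2.imwrite("pics/s7.png",cv2.resize(c["color"][160:270,190:330],None,fx=5,fy=5,interpolation=0)[:,:,::-1])
E
```

```text
6.4833 [ 0.51713783 -0.0040568   0.03807471] [-0.72569786  0.1903962  -0.3411686 ] [-5.70370230e-04  9.99999462e-01  4.34256030e-04 -7.49466130e-04]
cover_rib [(0.67, array([ 0.5158, -0.001 ,  0.089 ]))]
red_pivot [(0.56, array([ 0.4557, -0.1058,  0.054 ]))]
red_tip [(0.73, array([ 0.5599, -0.0442,  0.054 ]))]
blue_pivot [(0.62, array([ 0.5527, -0.1039,  0.054 ]))]
blue_tip [(0.66, array([ 0.5566, -0.0488,  0.054 ]))]
valve_box [(0.6, array([0.515 , 0.2099, 0.    ]))]
red_handle 0.41 93 [ 0.45685891 -0.11708213  0.04932045] [ 0.4766801  -0.06605774  0.05693368] [ 0.46843327 -0.09718139  0.05387852]
dir [-0.15366186 -0.98812349]
blue_handle 0.51 62 [ 0.54536697 -0.11594459  0.05098332] [ 0.55931335 -0.06785098  0.0571008 ] [ 0.55253158 -0.09617416  0.0546368 ]
dir [-0.09515205 -0.99546275]
```

View pics/s7.png

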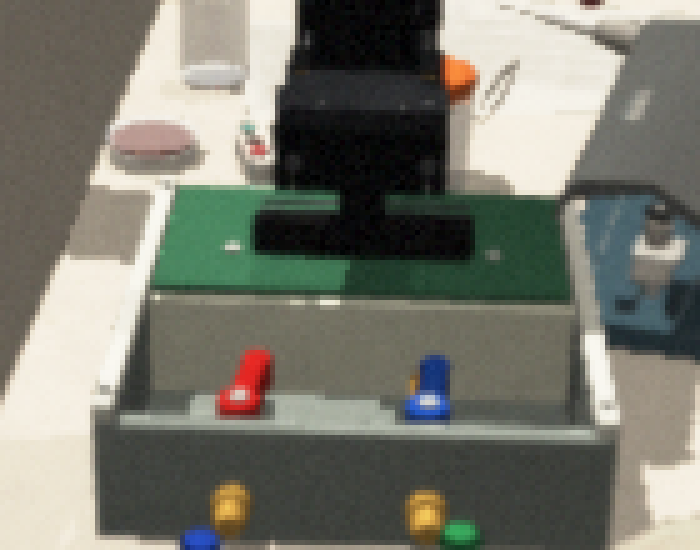

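```bash
python3 - <<'E'
from h import *
c=robot.camera("side");im=c["color"].astype(int);P=cloud(c)
for col in(230,240,295):
  print(col,[(r,(P[r,col]*1000).astype(int).tolist(),im[r,col].tolist()) for r in range(214,226)])
for l,f in(("red",lambda i:(i[...,0]>120)&(i[...,1]<70)),("blue",lambda i:(i[...,2]>100)&(i[...,0]<80)&(i[...,1]<110))):
  m=f(im);m[:225]=0;m[246:]=0;m[:,:225]=0;m[:,290:]=0
  q=P[m];q=q[(q[:,2]>.05)];h=q[:,:2]*1000
  r=cv2.minAreaRect(h.astype(np.float32));print(l,len(q),r,h.min(0),h.max(0))
E
```

```text
230 [(214, [440, -11, 68], [71, 130, 91]), (215, [441, -19, 69], [72, 132, 93]), (216, [441, -24, 69], [68, 125, 89]), (217, [441, -23, 65], [44, 75, 55]), (218, [441, -26, 65], [75, 84, 69]), (219, [441, -26, 61], [138, 137, 118]), (220, [441, -25, 58], [127, 125, 107]), (221, [441, -27, 57], [114, 113, 99]), (222, [441, -28, 54], [116, 113, 98]), (223, [441, -27, 51], [115, 113, 97]), (224, [441, -29, 50], [113, 113, 97]), (225, [441, -24, 44], [114, 112, 98])]
240 [(214, [464, -13, 70], [71, 125, 88]), (215, [465, -17, 69], [67, 120, 84]), (216, [465, -22, 69], [68, 119, 86]), (217, [465, -25, 67], [51, 92, 63]), (218, [465, -24, 64], [61, 76, 61]), (219, [465, -22, 60], [134, 132, 116]), (220, [465, -24, 59], [137, 134, 119]), (221, [465, -27, 58], [114, 113, 99]), (222, [465, -28, 55], [112, 109, 95]), (223, [465, -25, 51], [114, 112, 99]), (224, [465, -25, 49], [112, 109, 94]), (225, [465, -27, 47], [111, 109, 94])]
295 [(214, [598, -2, 69], [40, 71, 51]), (215, [598, -7, 69], [41, 70, 51]), (216, [598, -12, 68], [40, 70, 51]), (217, [597, -19, 69], [38, 69, 49]), (218, [597, -21, 68], [38, 67, 47]), (219, [597, -23, 66], [40, 62, 46]), (220, [597, -26, 65], [73, 81, 66]), (221, [598, -22, 60], [137, 137, 120]), (222, [598, -27, 60], [130, 128, 112]), (223, [598, -25, 56], [113, 111, 97]), (224, [598, -26, 54], [111, 110, 96]), (225, [598, -26, 51], [112, 111, 96])]
red 58 ((467.4838562011719, -89.7464828491211), (54.185970306396484, 16.380563735961914), 87.35541534423828) [ 458.64733882 -116.72102267] [476.4635832  -62.89798913]
blue 62 ((550.1375122070312, -89.45838928222656), (54.07768249511719, 17.66708755493164), 89.09685516357422) [ 541.05003106 -116.46048099] [559.28225145 -62.52553542]
```

Call:
send_rows([
  {"tx": 0, "ty": -1.5, "tz": 0, "rx": 0, "ry": 0, "rz": 0},
  {"tx": 0, "ty": -2.5, "tz": -3, "rx": 0, "ry": 0, "rz": 0},
  {"tx": 2.5, "ty": -4, "tz": -5, "rx": 0, "ry": 0, "rz": 0},
  {"tx": 5.5, "ty": -6, "tz": -5, "rx": 0, "ry": 0, "rz": 0},
  {"tx": 7.5, "ty": -6.9, "tz": -5, "rx": 0, "ry": 0, "rz": 0},
])

```text
time: 7.4
position: [0.4421, -0.0753, 0.0894]
tool_rot: [-0.001, 1.0, -0.001, 0.001]
ft_force: [-0.7, 0.1, -0.1]
grip_width: 0.0008
```

```bash
python3 - <<'E'
from h import *
o=robot.get_obs();print(o["time"],o["position"],o["ft_force"],o["tool_rot"])
c=robot.camera("side");w=robot.camera("wrist");o=robot.get_obs();print(o["time"],o["position"])
a=cv2.resize(c["color"][160:270,190:330],(500,393),interpolation=0);
cv2.imwrite("pics/s8.png",a[:,:,::-1]);cv2.imwrite("pics/w8.png",w["color"][:,:,::-1])
E
```

```text
7.4 [ 0.44208173 -0.07532073  0.08943246] [-0.68026476  0.13019791 -0.08760287] [-5.84940861e-04  9.99999334e-01 -6.47997980e-04  7.55322642e-04]
7.5 [ 0.43916636 -0.07405773  0.08847669]
```

View pics/s8.png

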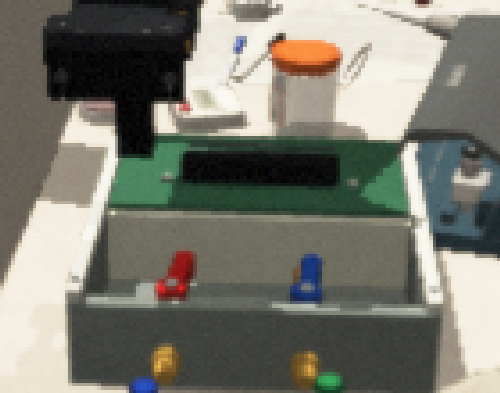

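View pics/w8.png

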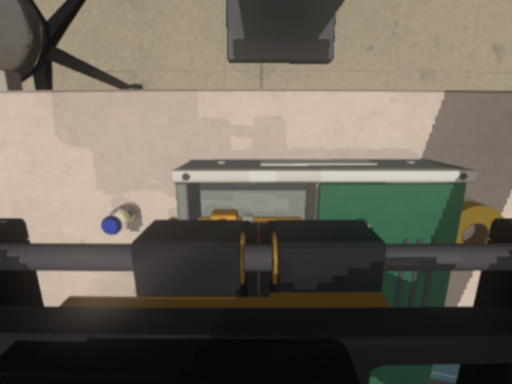

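Call:
send_rows([
  {"tx": 0, "ty": 0, "tz": 2, "rx": 0, "ry": 0, "rz": 0},
  {"tx": 0, "ty": 0, "tz": 4, "rx": 0, "ry": 0, "rz": 0},
  {"tx": 0, "ty": 0, "tz": 6, "rx": 0, "ry": 0, "rz": 0},
  {"tx": 0, "ty": 0, "tz": 7.5, "rx": 0, "ry": 0, "rz": 0},
  {"tx": 0, "ty": 0, "tz": 8.5, "rx": 0, "ry": 0, "rz": 0},
])

```text
time: 7.92
position: [0.4437, -0.0738, 0.0018]
tool_rot: [-0.001, 1.0, 0.0, -0.0]
ft_force: [-0.7, -0.1, 0.3]
grip_width: 0.0003
```

```bash
python3 - <<'E'
from h import *
o=robot.get_obs();print(o["time"],o["position"],o["ft_force"],o["tool_rot"])
c=robot.camera("side");o=robot.get_obs();print(o["time"],o["position"])
a=cv2.resize(c["color"][180:270,200:312],(700,562),interpolation=0);
cv2.imwrite("pics/s9.png",a[:,:,::-1])
E
```

```text
7.9167 [ 0.44372304 -0.07376159  0.00182679] [-0.74768857 -0.13532176  0.29510644] [-5.66696148e-04  9.99999808e-01  1.83463207e-04 -1.72223468e-04]
7.9667 [ 0.44298547 -0.07347593  0.00082857]
```

View pics/s9.png

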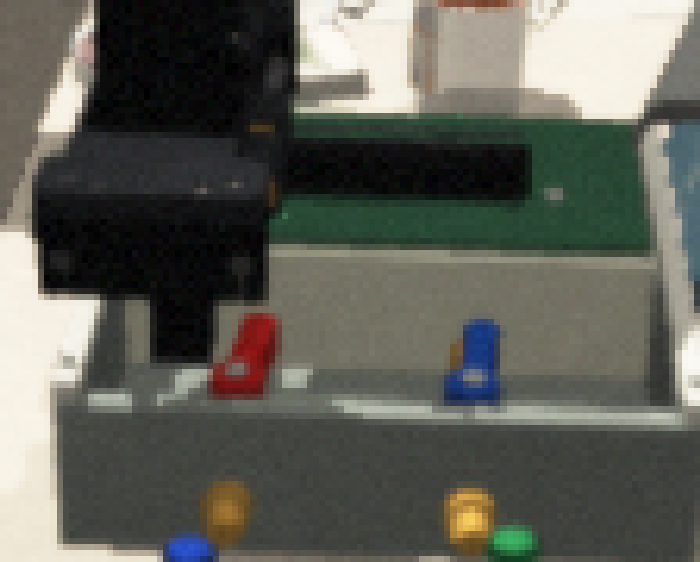

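Call:
send_rows([
  {"tx": -0.8, "ty": 0.2, "tz": 0, "rx": 0, "ry": 0, "rz": 0},
  {"tx": -1.6, "ty": 0.4, "tz": 0, "rx": 0, "ry": 0, "rz": 0},
  {"tx": -2.3, "ty": 0.5, "tz": 0, "rx": 0, "ry": 0, "rz": 0},
  {"tx": -3, "ty": 0.5, "tz": 0, "rx": 0, "ry": 0, "rz": 0},
  {"tx": -3.7, "ty": 0.3, "tz": 0, "rx": 0, "ry": 0, "rz": 0},
])

```text
time: 8.38
position: [0.48, -0.0702, 0.0038]
tool_rot: [-0.001, 1.0, 0.0, -0.001]
ft_force: [-3.5, -0.4, -0.0]
grip_width: 0.0004
```

```bash
python3 - <<'E'
from h import *
o=robot.get_obs();print(o["time"],o["position"],o["ft_force"],o["tool_rot"])
c=robot.camera("side");o=robot.get_obs();print(o["time"],o["position"])
a=cv2.resize(c["color"][180:270,200:312],(700,562),interpolation=0);
cv2.imwrite("pics/s10.png",a[:,:,::-1])
E
```

```text
8.3833 [ 0.48000073 -0.07022419  0.0037946 ] [-3.54995079 -0.38642079 -0.03226979] [-1.13994796e-03  9.99999101e-01  1.99668002e-04 -6.77421287e-04]
8.4333 [ 0.48289321 -0.07144617  0.00396029]
```

View pics/s10.png

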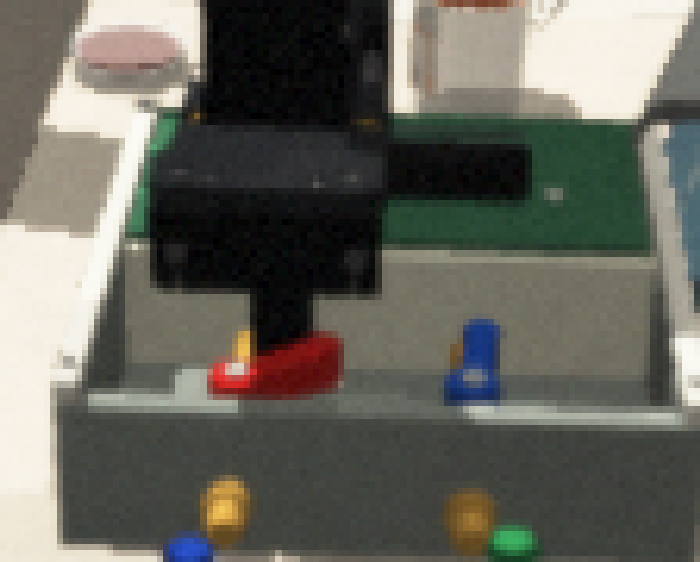

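Call:
send_rows([
  {"tx": -0.6, "ty": -0.5, "tz": 0, "rx": 0, "ry": 0, "rz": 0},
  {"tx": -1.2, "ty": -1.1, "tz": 0, "rx": 0, "ry": 0, "rz": 0},
  {"tx": -1.5, "ty": -1.6, "tz": 0, "rx": 0, "ry": 0, "rz": 0},
  {"tx": -1.6, "ty": -2, "tz": 0, "rx": 0, "ry": 0, "rz": 0},
  {"tx": -1.6, "ty": -2.3, "tz": 0, "rx": 0, "ry": 0, "rz": 0},
])

```text
time: 8.85
position: [0.4977, -0.0925, 0.0036]
tool_rot: [0.002, 1.0, 0.002, 0.001]
ft_force: [7.3, 21.6, 3.6]
grip_width: 0.0004
```

```bash
python3 - <<'E'
from h import *
o=robot.get_obs();print(o["time"],o["position"],o["ft_force"],o["tool_rot"])
c=robot.camera("side");o=robot.get_obs();print(o["time"],o["position"],o["ft_force"])
a=cv2.resize(c["color"][180:270,200:312],(700,562),interpolation=0);
cv2.imwrite("pics/s11.png",a[:,:,::-1])
E
```

```text
8.85 [ 0.49771133 -0.0924966   0.0036355 ] [ 7.25444338 21.62600498  3.58226147] [0.00160469 0.99999606 0.00178566 0.00145239]
8.9 [ 0.49777615 -0.09210935  0.00366309] [ 4.37179039 13.92595526  0.63322902]
```

View pics/s11.png

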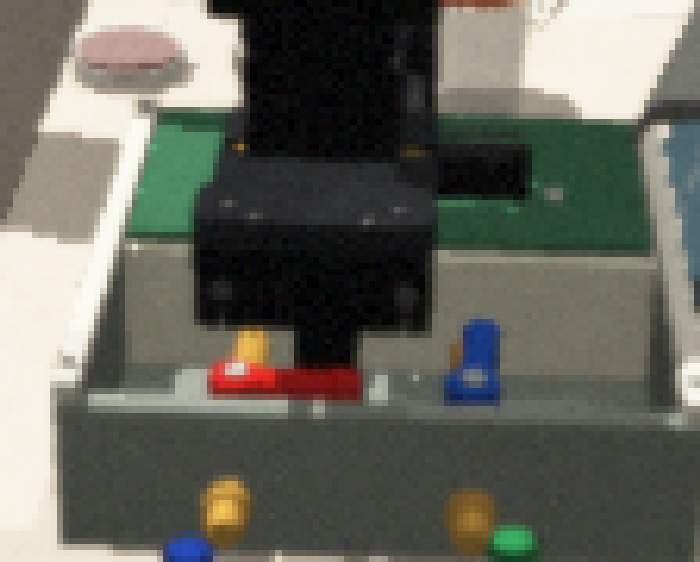

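Call:
send_rows([
  {"tx": 0, "ty": 0, "tz": 0, "rx": 0, "ry": 0, "rz": 0},
  {"tx": 0, "ty": 0.8, "tz": 0, "rx": 0, "ry": 0, "rz": 0},
  {"tx": 0, "ty": 1.4, "tz": -1, "rx": 0, "ry": 0, "rz": 0},
  {"tx": 0, "ty": 1.4, "tz": -5, "rx": 0, "ry": 0, "rz": 0},
  {"tx": 0, "ty": 1.4, "tz": -9, "rx": 0, "ry": 0, "rz": 0},
])

```text
time: 9.32
position: [0.495, -0.0797, 0.0935]
tool_rot: [-0.001, 1.0, 0.0, -0.002]
ft_force: [0.4, -0.7, -0.4]
grip_width: 0.0004
```

Call:
send_rows([
  {"tx": 0, "ty": 0, "tz": -4, "rx": 0, "ry": 0, "rz": 0},
  {"tx": 2, "ty": 2, "tz": -8, "rx": 0, "ry": 0, "rz": 0},
  {"tx": 4, "ty": 5, "tz": -8, "rx": 0, "ry": 0, "rz": 0},
  {"tx": 5, "ty": 8, "tz": -8, "rx": 0, "ry": 0, "rz": 0},
  {"tx": 5, "ty": 8, "tz": -8, "rx": 0, "ry": 0, "rz": 0},
])

```text
time: 9.73
position: [0.4426, 0.0037, 0.175]
tool_rot: [-0.002, 1.0, 0.001, -0.0]
ft_force: [0.0, 0.2, 0.2]
grip_width: 0.0005
```

```bash
python3 - <<'E'
from h import *
o=robot.get_obs();print(o["time"],o["position"],o["ft_force"])
c=robot.camera("side");im=c["color"].astype(int);P=cloud(c)
for l,f in(("red",lambda i:(i[...,0]>110)&(i[...,1]<70)),("blue",lambda i:(i[...,2]>100)&(i[...,0]<80)&(i[...,1]<110))):
  m=f(im);m[:225]=0;m[246:]=0;m[:,:225]=0;m[:,290:]=0
  q=P[m];q=q[(q[:,2]>.05)];h=q[:,:2]*1000
  r=cv2.minAreaRect(h.astype(np.float32));print(l,len(q),r,h.min(0),h.max(0))
print([(r,(P[r,240]*1000).astype(int).tolist()) for r in range(212,221)])
for l in["vial_0","tape_roll","petri_dish","cup_orange","timer","beaker"]:
  print(l,[px2w(c,r["xy"],z=0)[:2].round(3) for r in robot.tip_of(l,"side")[:2]])
cv2.imwrite("pics/s12.png",cv2.resize(c["color"][150:300,170:357],(748,600),interpolation=0)[:,:,::-1])
E
```

```text
9.7333 [0.44264895 0.00371728 0.17500602] [0.01921343 0.18515888 0.17322053]
red 85 ((483.58233642578125, -110.02468872070312), (16.460689544677734, 53.192935943603516), 89.20162200927734) [ 456.98700793 -118.0193588 ] [ 510.16768747 -101.44310377]
blue 59 ((550.1272583007812, -90.16722869873047), (53.22888946533203, 17.784086227416992), 89.30220031738281) [ 541.04123381 -116.72611511] [559.29320005 -63.57859665]
[(212, [463, -1, 69]), (213, [464, -5, 68]), (214, [464, -13, 69]), (215, [464, -16, 68]), (216, [465, -20, 67]), (217, [465, -26, 68]), (218, [465, -26, 65]), (219, [465, -22, 61]), (220, [465, -26, 60])]
vial_0 [array([ 0.46 , -0.211]), array([ 0.564, -0.193])]
tape_roll []
petri_dish [array([0.361, 0.298])]
cup_orange [array([0.565, 0.249])]
timer [array([0.461, 0.296])]
beaker [array([0.403, 0.414])]
```

View pics/s12.png

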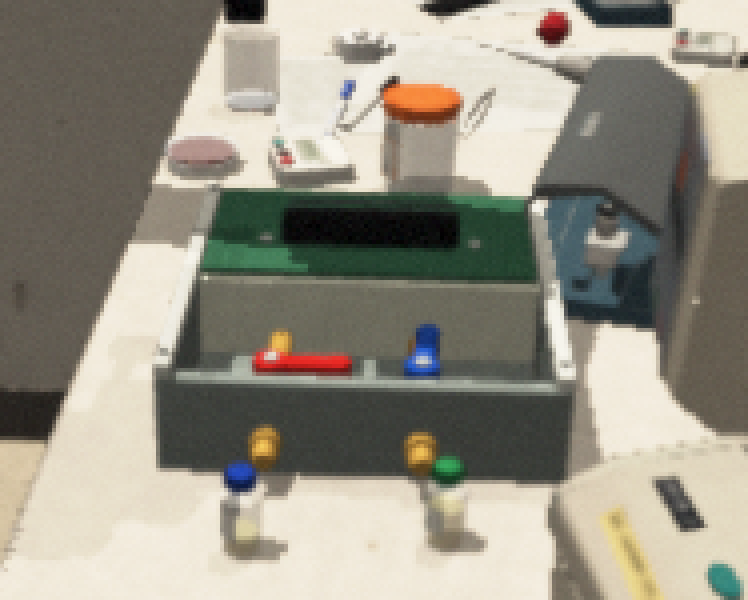

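The picture shows the cover open against its stop, lying in the track. The red handle is square across its pipe (row ~363, columns 255–350). The blue handle and the loose things visible here look unmoved, and the arm is clear.

```bash
python3 -c "
from rig import robot
print(robot.get_obs()['time']);print(robot.hand_in())"
```

```text
10.0833
the job is handed in; nothing more can be done
None
```

The cover is pushed open, the red handle is turned shut, and I handed the job in at about 10 s on the robot's clock. The hand-in gives no verdict.

**What I did:** I pushed the cover aside by its rib with the closed fingers, then swept the red handle clockwise onto its stop. The stop pushed back with about 22 N. I then backed off and lifted clear.

**Last checks, from the side camera:**
- **Cover:** it moved about 114 mm (right edge from y -139 to -25 mm). Its top is still at about 68 mm, so it is lying in its track.
- **Red handle:** it lies along the box's x, within about 1° of square across its pipe.
- **Blue handle:** its measured outline moved by about 1 mm or less.
- **Robot:** the force at the wrist is about zero, and the arm is well above everything.

**What disagreed or was not checked:**
- **Fingertip height:** the real fingertips sit about 40 mm higher than the reported TCP. My first push passed over the rib without touching it. I measured the offset in the depth image and corrected for it.
- **Loose things:** the networks' last positions for the vials, cup, dish, timer and beaker differ from the first ones by up to about 30 mm (the beaker). I put that down to detection scatter, since nothing looked moved in the pictures and I met no unexpected contact force.
- **Tape roll:** the box hides it from the side camera, so I had no final position for it. The arm did not come down near it.

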